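# Load a flanged bush into the slotted reaming fixture

## Robot

A 7-joint arm with a two-finger parallel gripper is mounted at the origin on a cart in front of the work surface, level with it; the furniture and walls round the work are solid. World frame = base frame: x ahead of the robot, y to its left, z up, the work surface at z = 0. Lengths are in m, angles in rad, forces in N, time in s.
With the tool pointing down it reaches from about 0.35 to 0.9 m from the base axis. Payload 7.2 kg.
Tool frame: the origin (TCP) lies between the finger pads; the fingertips stand 22 mm ahead of it and the grasp point (between the pads) lies 3 mm ahead of it (tcp_to_tips is the distance from the TCP to the fingertips, in m); z points along the fingers, y is the direction in which the jaws open and shut (so a half turn about z gives the same grasp; the last joint's range is limited). The gripper opens to 88 mm and grips with 3 to 60 N. Pads are 20 mm wide; open, the fingers measure 115 mm over their backs; the gripper's body (75 mm by 178 mm) begins 61 mm behind the grasp point.
Start: joints at [-1.311, 0.411, -0.013, 1.596, 0.006, 1.134, -0.082], TCP at [0.201, 0.592, 0.245] pointing down, gripper open.
Joint ranges: [-2.95, 2.95], [-0.29, 1.99], [-1.47, 1.44], [0.14, 2.54], [-1.03, 4.17], [0.13, 1.85], [-2.86, 2.86]. Speed limits (rad/s): [2.39, 2.39, 3.01, 3.01, 3.14, 3.14, 3.14].

## Interface

Orientations are given as a unit quaternion [x, y, z, w].
In Python, from bench import * gives the robot as it stands. The module is installed in compiled form; this text tells all that it offers.
- The arm moves only by the tool carry_out, never from a script. Its argument "series" is a list of rows, each a list of 5 numbers: the shift along the world's x, y, z in cm, then the turn about the world's z in degrees, then the closure, from -1 (fully open) to 1 (shut). A call has 1 to 8 rows; each row shifts and turns the commanded pose from where the row before left it; what a row does not reach is not made up. A row lasts 1/12 s, in which the tool goes at most 41.7 mm and 7.16 degrees, less where a joint would pass 70% of its speed; a pose out of reach is approached as far as the arm can. A call with a gripper value outside its range is refused whole. The fingers move at their own pace and stop on an object; the grip force is fixed at half the most. Time passes only in rows, so rows that do not move let the fingers close. It gives the time, the measured TCP pose, the force and the opening at its end, in the units of the state.
- state(): the state, without advancing time (a new reading comes with each control period).
- grab_frame(name): name is "scene" or "top" or "wrist"; returns the picture (480x640x3 uint8, red, green, blue); there is no depth.
- camera_params(name): a dict with "fx", "fy", "cx", "cy" (pixels), "k1" (the pictures are not rectified: a ray, as slopes to the right and down, at radius r is drawn at 1 + k1 r^2 times it, then the intrinsics apply), "extrinsics" (4x4, takes a point from camera to world coordinates). Camera axes: x right, y up, looking along -z (the intrinsics and any distortion apply to the point x, -y, -z); pixel columns grow to the right and rows downward; lengths in m; the calibration is good to about 2 mm. A picture is of the moment at which its call begins: read the wrist's pose just before it. camera_params takes no time and is no camera call; for the wrist camera it gives the pose at the moment of the call.
- hand_in(): hands the job in, once; it reports no verdict.
Trained networks look in the newest picture that a camera, given by its name, has taken for a name from the list of things; names that differ only in an ending like _2 or _b are one class to them, and where a whole thing is asked for, a point or a joint stands for the part that bears it (a point fixed in the world has none). Each returns a list of dicts, best first, with "p" (0 to 1); they miss things now and then, are a little off and sometimes report something else, mostly with a low value. They report only what shows in the picture. A call takes as long as a camera call. They do not tell look-alikes from the thing itself.
- masks_of(label, camera): "pixels" (480x640 bool, what is visible of it) and "at" ([column, row] in pixels, amid what is visible of it).
The state is a dict: "time": time; "joints": joint angles; "joint_velocities": joint speeds; "tau": joint torques, N m; "eef_pos": TCP position; "eef_rot": TCP orientation; "ft_force": force on the tool from outside, world axes, zero at the start; "moment": the same for the moment, N m; "grip_width": opening from 0.0 (shut) to 1.0 (fully open).
Only numpy, scipy, OpenCV 4.12 (cv2) and the standard library are available. Lean on these libraries where they do the work, as an engineer would, in place of code of your own. Each camera call takes 0.05 s, during which the arm holds its last target. There are 200 camera calls.

## Task

Take the flanged bush whose barrel fits the slot (the slimmer of the two) and slide it upright into the reaming fixture from its open front, with the flange under the slotted plate, until it is fully home at the closed end of the slot. Then swing the keeper bar shut across the slot mouth, up against its stop, so the bush cannot slide out. Leave the wide bush and everything else where they stand.

Things in the scene. Friction and masses are not known exactly. Their poses are not given: they have to be found in the camera images.
- bush: slim flanged bush, plain steel, to be loaded, standing on its flange: flange 62 mm diameter, 8 mm thick, at the bottom; round barrel 36 mm diameter above it; 90 mm high overall, about 0.4 kg, bore open at the top. Origin: centre of the flange's underside; z up along the barrel; yaw means nothing. Stands to the right of the fixture, nearer or farther than the wide bush.
- wide_bush: wide flanged bush, plain steel, same flange and height but a barrel of 50 mm diameter, too wide for the slot; must stay. Origin: centre of the underside of the flange, z up.
- fixture: steel reaming fixture fixed to the bench: base 10 mm thick, 180 (x) by 130 mm (y); above it a horizontal plate 8 mm thick, its underside 22 and top 30 mm above the bench: a gap 12 mm high for the flange, with a channel 70 mm wide. The slot in the plate is 40 mm wide, runs along x, open at -x. Origin: bench level under the seat axis; x from the mouth into the slot, y left, z up.
- mouth (a point): middle of the slot mouth at the plate's front edge and top, fixture x = -51 mm, 30 mm above the bench; faces the robot, more or less. The mouth is flared. In front of it the bare base goes on as an apron to fixture x = -115 mm, free from above: there the bush can be lowered and then slid in along +x.
- seat (a point): point on the top of the base (10 mm above the bench) where the centre of the bush's underside is when the bush is home; axes as the fixture. The barrel meets the closed end of the slot about 2 mm farther in.
- keeper (a joint): angle of the keeper bar about its upright pivot, rad: 0 = shut against its stop, pointing along the fixture's -y across the slot mouth, in front of the barrel; grows as it opens, clockwise from above: at 1.57 it points along the fixture's -x, at 2.5 (end stop) out to the left. Starts between 1.8 and 2.4; stays where it is left; about 1 N at the post moves it.
- pivot (a point): the keeper's pivot on top of the plate at the left of the mouth, fixture x = -32 mm, y = +45 mm, at the underside of the bar, 31 mm above the bench.
- keeper_post (a point): centre of the top (81 mm above the bench) of the keeper's upright round post, 16 mm diameter, 40 mm high, at the free end of the bar, 73 mm from the pivot. The bar is 12 mm wide, 10 mm thick, its top 41 mm above the bench. Push or pinch the post round the pivot. Shut, the post is at fixture x = -32 mm, y = -28 mm.
- oil_can: oil can, 68x85x176 mm, stands behind the fixture to the left; bystander. Origin: centre of its underside.
- nut_1: hexagon nut, 24x27x19 mm, behind the fixture; bystander. Origin: centre of its underside.
- c_clamp: C-clamp lying flat, 108x118x13 mm, far right; bystander. Origin: centre of its underside.
Mind the look-alikes: they are no part of the job. What is shaped like the bush but blue or yellow is not meant.

How it is judged:
On the way:
1. the bush is home in the slot, upright, flange under the plate, while the keeper is still open (horizontal distance between bush and seat below 0.006 m and z of bush in the frame of seat below 0.006 m and angle between bush's own z axis and vertical below 0.12 rad and value of joint keeper above 0.8 rad), for 0.2 s.
At the end, for the whole second after the job is handed in: The bush stands at rest upright (within 0.08 rad) on the fixture's base, flange under the slotted plate, its axis within 7 mm of the seat axis, and the keeper bar is shut (within 0.12 rad of its stop) (horizontal distance between bush and seat below 0.007 m and z of bush in the frame of seat below 0.004 m and angle between bush's own z axis and vertical below 0.08 rad and value of joint keeper below 0.12 rad and linear speed of bush below 0.02 m/s); the robot touches nothing.
It fails at once if the wide bush is shifted by more than 40 mm or knocked over (distance of wide_bush from where it was at the start of the episode above 0.04 m or angle between wide_bush's own z axis and vertical above 0.5 rad).
It fails at once if a bystander (oil can, nut, C-clamp) is shifted by more than 40 mm or the oil can knocked over (distance of any of oil_can, nut_1, c_clamp from where it was at the start of the episode above 0.04 m or angle between oil_can's own z axis and vertical above 0.5 rad).
It also fails if it takes over 58 s, if anything falls off the work surface, if the arm or the gripper's body presses on something with over 40 N, if the wrist force passes 120 N, or if a joint passes its speed limit or range.

## Working session

There is one attempt and no reset: what is moved stays moved. The work goes in short steps, Python scripts to look and compute and a tool call to move; the robot and the scene stay as the last step left them, time stands still between calls to the robot, and variables do not carry over. Pictures are saved under pics/ and viewed, about 8 in all and at most 12, crops included, and the job is handed in when it is done.

Besides the shell and the picture viewer there is one more tool, called after ">>>" as name([rows], argument=value, ...), one row to a line, values as JSON. carry_out: Moves the arm, as the interface text tells. Its arguments: {"type":"object","properties":{"series":{"type":"array","items":{"type":"array","items":{"type":"number"}}}},"required":["series"]}

```bash
mkdir -p pics
cat > h.py <<'E'
from bench import *
import numpy as np, cv2
def ray(cam,px,P=None):
    P=P or camera_params(cam)
    K=np.array([[P['fx'],0,P['cx']],[0,P['fy'],P['cy']],[0,0,1.]])
    u=cv2.undistortPoints(np.array([[px]],float),K,np.array([P['k1'],0,0,0.]))[0,0]
    T=np.array(P['extrinsics']); return T[:3,3],T[:3,:3]@np.array([u[0],-u[1],-1])
def at(cam,px,z,P=None):
    o,d=ray(cam,px,P); return o+d*(z-o[2])/d[2]
def proj(cam,X,P=None):
    P=P or camera_params(cam); T=np.array(P['extrinsics'])
    c=T[:3,:3].T@(np.array(X,float)-T[:3,3]); s=np.array([c[0],-c[1]])/-c[2]
    s=s*(1+P['k1']*(s@s)); return np.array([P['fx']*s[0]+P['cx'],P['fy']*s[1]+P['cy']])
def save(a,n): cv2.imwrite('pics/'+n,cv2.cvtColor(a,cv2.COLOR_RGB2BGR))
E
python3 - <<'E'
from h import *
for c in('scene','top'):
    save(grab_frame(c),c+'0.png')
    P=camera_params(c);print(c,np.round(np.array(P['extrinsics'])[:3,3],3),P['fx'])
    for l in ('bush','wide_bush','fixture','keeper_post','keeper','oil_can','nut_1','c_clamp'):
        for m in masks_of(l,c)[:3]:
            a=m['at'];print(l,round(m['p'],2),np.round(a),m['pixels'].sum(),np.round(at(c,a,.08),3))
s=state();print(s['time'],s['eef_pos'],s['eef_rot'],s['grip_width'])
E
```

```text
scene [ 0.058 -0.38   0.743] 530.0952330756777
bush 0.9 [333. 351.] 1658 [ 0.377 -0.174  0.08 ]
bush 0.86 [334. 195.] 1084 [0.636 0.012 0.08 ]
bush 0.84 [243. 217.] 1117 [0.494 0.104 0.08 ]
wide_bush 0.71 [281. 168.] 1375 [0.634 0.136 0.08 ]
wide_bush 0.61 [398. 292.] 1720 [ 0.521 -0.194  0.08 ]
fixture 0.87 [302. 270.] 7320 [ 0.465 -0.05   0.08 ]
keeper_post 0.94 [249. 264.] 606 [0.423 0.026 0.08 ]
keeper 0.79 [254. 263.] 610 [0.429 0.019 0.08 ]
keeper 0.28 [467. 285.] 1601 [ 0.599 -0.273  0.08 ]
oil_can 0.78 [280. 166.] 1399 [0.637 0.141 0.08 ]
oil_can 0.4 [253. 265.] 566 [0.425 0.019 0.08 ]
nut_1 0.7 [391. 222.] 173 [ 0.641 -0.106  0.08 ]
c_clamp 0.97 [467. 286.] 1455 [ 0.597 -0.274  0.08 ]
top [ 0.398 -0.045  0.912] 505.048303023978
bush 0.91 [260. 175.] 1057 [0.658 0.043 0.08 ]
bush 0.89 [207. 255.] 1090 [0.52  0.131 0.08 ]
bush 0.69 [379. 320.] 985 [ 0.409 -0.149  0.08 ]
wide_bush 0.83 [392. 239.] 1154 [ 0.542 -0.178  0.08 ]
wide_bush 0.75 [334. 161.] 180 [ 0.68  -0.084  0.08 ]
fixture 0.77 [292. 269.] 7624 [ 0.495 -0.01   0.08 ]
keeper_post 0.93 [268. 296.] 518 [0.452 0.031 0.08 ]
keeper 0.9 [262. 295.] 442 [0.453 0.04  0.08 ]
oil_can 0.58 [189. 176.] 1522 [0.659 0.165 0.08 ]
nut_1 0.55 [334. 163.] 128 [ 0.677 -0.084  0.08 ]
c_clamp 0.77 [428. 187.] 1663 [ 0.631 -0.242  0.08 ]
c_clamp 0.66 [330. 163.] 172 [ 0.677 -0.077  0.08 ]
0.9 [0.20124091 0.59171954 0.24467279] [1.63164864e-01 9.86598817e-01 2.81486520e-05 5.68854656e-07] 0.9983155267108458
```

View pics/top0.png

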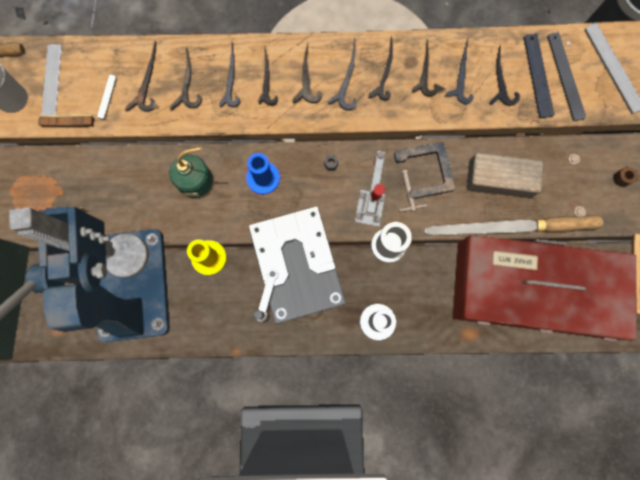

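View pics/scene0.png

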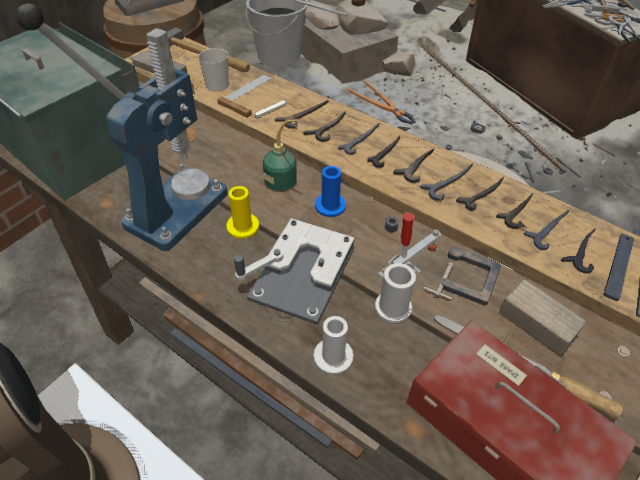

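Run:
```python
from h import *
a=cv2.imread('pics/top0.png')[195:345,235:415]
cv2.imwrite('pics/crop.png',cv2.resize(a,None,fx=4,fy=4,interpolation=cv2.INTER_CUBIC))
for c in('top','scene'):
    grab_frame(c); m=max((m for m in masks_of('bush',c)),key=lambda m:m['at'][1])['pixels'].astype(np.uint8)
    ct=max(cv2.findContours(m,0,1)[0],key=cv2.contourArea); print(c,cv2.fitEllipse(ct),cv2.boundingRect(ct))
    f=masks_of('fixture',c)[0]['pixels'].astype(np.uint8); ct=max(cv2.findContours(f,0,1)[0],key=cv2.contourArea)
    print(cv2.minAreaRect(ct),cv2.approxPolyDP(ct,4,True)[:,0].tolist())
```

```text
top ((378.0974426269531, 321.7654113769531), (34.396793365478516, 36.33060836791992), 144.8117218017578) (361, 304, 36, 36)
((287.91259765625, 266.3853759765625), (102.61466217041016, 92.76536560058594), 74.47589111328125) [[316, 208], [250, 225], [265, 283], [253, 313], [257, 319], [264, 317], [268, 302], [276, 322], [345, 302]]
scene ((333.773193359375, 347.8429870605469), (35.43467330932617, 60.47108840942383), 4.2520928382873535) (314, 316, 39, 59)
((290.3977966308594, 263.781005859375), (108.75971221923828, 94.491943359375), 19.98310661315918) [[291, 219], [266, 256], [248, 266], [242, 255], [235, 257], [236, 276], [243, 279], [262, 268], [249, 299], [317, 322], [354, 248], [353, 238]]
```

View pics/crop.png

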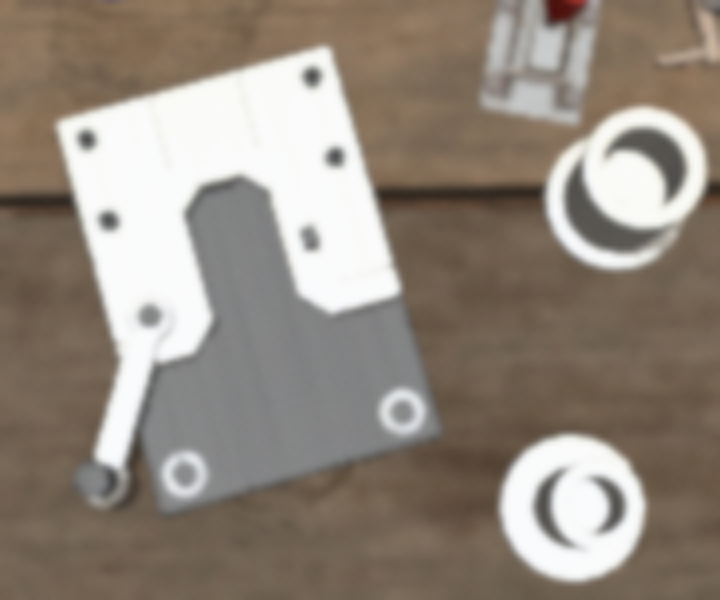

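Run:
```python
from h import *
from scipy.optimize import least_squares
P=camera_params('top')
W=lambda p:np.array([(p[0]+.5)/4-.5+235,(p[1]+.5)/4-.5+195])
pts=[((58,122),(.065,.065,.03)),((330,46),(.065,-.065,.03)),((401,292),(-.051,-.065,.03)),((438,434),(-.115,-.065,.01)),((165,514),(-.115,.065,.01)),((148,315),(-.032,.045,.043))]
def w(v,q):
    c,s=np.cos(v[2]),np.sin(v[2]);return np.array([v[0]+c*q[0]-s*q[1],v[1]+s*q[0]+c*q[1],q[2]])
f=lambda v:np.concatenate([proj('top',w(v,q),P)-W(p) for p,q in pts])
r=least_squares(f,[.52,-.0,.27]);v=r.x;print('fix',np.round(v,4),np.degrees(v[2]),np.round(r.fun,1))
Q=camera_params('scene'); print('scene base corners',[np.round(proj('scene',w(v,q),Q)) for q in [(-.115,.065,.01),(-.115,-.065,.01),(.065,-.065,.03),(.065,.065,.03)]])
for px in [(572,508)]: print('bush flange',at('top',W(px),.006,P),'edges',at('top',W((500,508)),.005,P)[1],at('top',W((645,508)),.005,P)[1])
print('bush top',at('top',W((582,506)),.09,P))
b=at('top',W((572,508)),.006,P); print('scene proj bush',proj('scene',[b[0],b[1],.09],Q),proj('scene',[b[0],b[1],.008],Q))
for px in[(95,478),(98,478)]:
    p=at('top',W(px),.081,P);d=p-w(v,(-.032,.045,.081));print('post',p,np.hypot(*d[:2]),'angle',v[2]-np.pi/2-np.arctan2(d[1],d[0]))
print('wide',at('top',W((617,198)),.006,P))
for q in[(-.09,0,.01),(0,0,.01),(-.032,-.028,.081),(-.032,.045,.03)]:print(q,np.round(w(v,q),4))
s=state();R=s['eef_rot'];print(np.degrees(2*np.arctan2(R[0],R[1])))
```

```text
fix [ 0.5347 -0.0085  0.256 ] 14.666252939312466 [-1.6 -0.2  0.6 -0.5  0.9 -0.1  1.3  0.3 -1.4  0.5  0.2 -0.1]
scene base corners [array([246., 296.]), array([317., 321.]), array([356., 237.]), array([290., 217.])]
bush flange [ 0.40729693 -0.15656027  0.006     ] edges -0.12494003408498361 -0.1888072605550929
bush top [ 0.4071443  -0.15020022  0.09      ]
scene proj bush [335.38862581 326.18581704] [333.41074455 354.57970426]
post [0.42196262 0.04595876 0.081     ] 0.07287015779153028 angle -4.192495794943266
post [0.42193876 0.04473873 0.081     ] 0.07258458506073731 angle -4.208808587440581
wide [ 0.5454608  -0.18276134  0.006     ]
(-0.09, 0, 0.01) [ 0.4476 -0.0313  0.01  ]
(0, 0, 0.01) [ 0.5347 -0.0085  0.01  ]
(-0.032, -0.028, 0.081) [ 0.5108 -0.0437  0.081 ]
(-0.032, 0.045, 0.03) [0.4923 0.0269 0.03  ]
18.782413304595746
```

>>> carry_out([
  [0,-4,0,7,-1],
  [0,-4,0,7,-1],
  [0,-4,0,7,-1],
  [0,-4,0,7,-1],
  [0,-4,0,5.4,-1],
  [0,-4,0,0,-1],
  [1,-3.5,0,0,-1],
  [1.5,-3.5,0,0,-1],
])

```text
time: 1.87
eef_pos: [0.2255, 0.2799, 0.2448]
eef_rot: [-0.128, 0.992, 0.0, 0.0]
ft_force: [0.7, 1.4, 0.3]
grip_width: 1.003
```

>>> carry_out([
  [2,-3,0,0,-1],
  [2,-3,0,0,-1],
  [2,-3,0,0,-1],
  [2,-3,0,0,-1],
  [2,-3,0,0,-1],
  [2,-3,0,0,-1],
  [1,-4,0,0,-1],
  [0,0,0,0,-1],
])

```text
time: 2.53
eef_pos: [0.3577, 0.0558, 0.245]
eef_rot: [-0.124, 0.992, -0.0, 0.001]
ft_force: [-0.4, 0.4, -0.6]
grip_width: 0.999
```

>>> carry_out([
  [1,-4,0,0,-1],
  [1,-4,0,0,-1],
  [1,-4,0,0,-1],
  [1,-4,0,0,-1],
  [0.9,-4,0,0,-1],
  [0,-0.9,0,0,-1],
  [0,0,0,0,-1],
  [0,0,0,0,-1],
])

```text
time: 3.2
eef_pos: [0.405, -0.1472, 0.2445]
eef_rot: [-0.126, 0.992, 0.0, -0.0]
ft_force: [-0.1, 1.4, -0.2]
grip_width: 0.999
```

Run:
```python
from h import *
s=state();P=camera_params('wrist');a=grab_frame('wrist');print(s['eef_pos'],s['eef_rot'],np.round(P['extrinsics'],3).tolist())
for z in(.008,.09):
  for k in range(24): 
    t=k*np.pi/12;r=.031 if z<.05 else .018
    p=proj('wrist',[.407+r*np.cos(t),-.1535+r*np.sin(t),z],P)
    if abs(p).max()<2000: cv2.circle(a,tuple(int(i) for i in p),1,(255,0,0),-1)
for m in masks_of('bush','wrist')[:3]: print(m['p'],m['at'],m['pixels'].sum())
save(a,'w0.png')
```

```text
[ 0.40497522 -0.14723235  0.24452327] [-1.26463750e-01  9.91971188e-01  1.27020248e-04 -2.56160530e-04] [[-0.25, -0.937, -0.243, 0.339], [0.968, -0.242, -0.063, -0.164], [0.0, -0.251, 0.968, 0.385], [0.0, 0.0, 0.0, 1.0]]
0.86 [310.0, 215.2] 2911
```

View pics/w0.png

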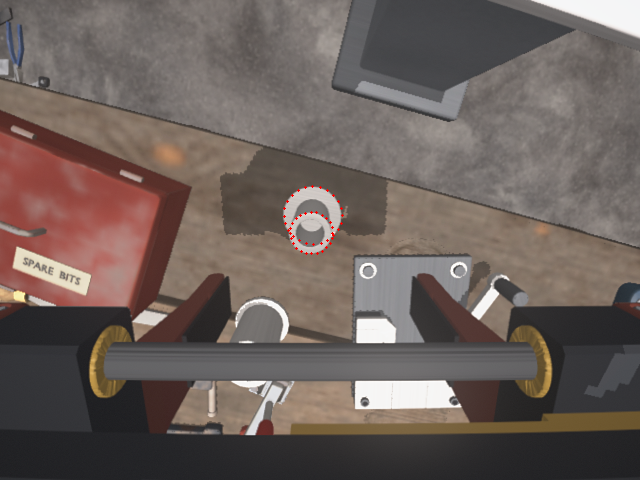

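Run:
```python
from h import *
P=camera_params('wrist')
for p,z in[((354,256),.01),((472,256),.01),((368,271),.013),((459,270),.013),((357,409),.03)]:print(p,at('wrist',p,z,P))
c,s=np.cos(.256),np.sin(.256)
for q in[(-.115,-.065,.01),(-.115,.065,.01),(.065,-.065,.03)]:
  X=[.5347+c*q[0]-s*q[1],-.0085+s*q[0]+c*q[1],q[2]];print(np.round(X,4),np.round(proj('wrist',X,P),1))
```

```text
(354, 256) [ 0.43847435 -0.09820356  0.01      ]
(472, 256) [0.40581233 0.02724058 0.01      ]
(368, 271) [ 0.45027189 -0.0791613   0.013     ]
(459, 270) [0.4239959  0.01747838 0.013     ]
(357, 409) [ 0.61210663 -0.04636322  0.03      ]
[ 0.4399 -0.1005  0.01  ] [351.6 256.7]
[0.407  0.0253 0.01  ] [469.9 256.6]
[ 0.614  -0.0549  0.03  ] [349.5 408.8]
```

>>> carry_out([
  [0.2,-0.6,-4,0,-1],
  [0,0,-4,0,-1],
  [0,0,-4,0,-1],
  [0,0,-3,0,-1],
  [0,0,-1.6,0,-1],
  [0,0,0,0,-1],
  [0,0,0,0,-1],
])

```text
time: 3.88
eef_pos: [0.4068, -0.1523, 0.0784]
eef_rot: [-0.128, 0.992, 0.0, -0.001]
ft_force: [-0.2, 0.4, 0.2]
grip_width: 1.001
```

Run:
```python
import cv2
a=cv2.imread('pics/w0.png')[245:420,340:490]
cv2.imwrite('pics/crop2.png',cv2.resize(a,None,fx=4,fy=3.4,interpolation=cv2.INTER_CUBIC)[:,:])
```

```text
(no output)
```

View pics/crop2.png

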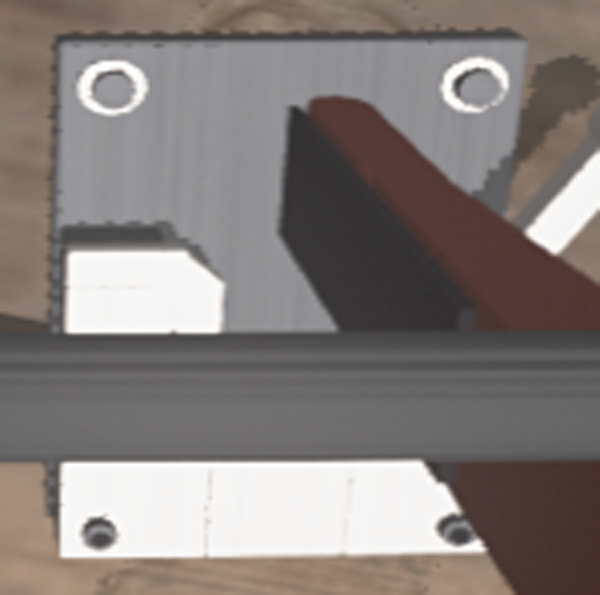

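>>> carry_out([
  [0,0,0,0,1],
  [0,0,0,0,1],
  [0,0,0,0,1],
  [0,0,0,0,1],
  [0,0,0,0,1],
  [0,0,0,0,1],
])

```text
time: 4.38
eef_pos: [0.4075, -0.1532, 0.0791]
eef_rot: [-0.127, 0.992, 0.0, 0.0]
ft_force: [-0.1, -0.3, 0.2]
grip_width: 0.585
```

```bash
cat > fit.py <<'E'
from h import *
from scipy.optimize import least_squares
Pt=camera_params('top');Pw=dict(camera_params('wrist'))
Pw['extrinsics']=[[-0.25,-0.937,-0.243,0.339],[0.968,-0.242,-0.063,-0.164],[0,-0.251,0.968,0.385],[0,0,0,1]]
Wt=lambda p:np.array([(p[0]+.5)/4-.5+235,(p[1]+.5)/4-.5+195])
Ww=lambda p:np.array([(p[0]+.5)/4-.5+340,(p[1]+.5)/3.4-.5+245])
def obs(u): # u: xf,yf,xb,yb
    xf,yf,xb,yb=u
    T=[((58,122),(.065,.065,.03)),((330,46),(.065,-.065,.03)),((401,292),(-.051,-.065,.03)),((438,434),(-.115,-.065,.01)),((165,514),(-.115,.065,.01)),((148,315),(-.032,.045,.043)),
    ((185,473),(xf,yf,.014)),((402,410),(xf,-yf,.014)),((86,139),(xb,yb,.03)),((312,76),(xb,-yb,.03))]
    W=[((59,40),(-.115,-.065,.01)),((526,40),(-.115,.065,.01)),((60,556),(.065,-.065,.03)),((112,87),(xf,-yf,.014)),((475,85),(xf,yf,.014)),((98,533),(xb,-yb,.03)),((457,530),(xb,yb,.03)),((66,252),(-.051,-.065,.03))]
    return T,W
def w(v,q):
    c,s=np.cos(v[2]),np.sin(v[2]);return np.array([v[0]+c*q[0]-s*q[1],v[1]+s*q[0]+c*q[1],q[2]])
def f(v):
    T,W=obs(v[3:7]);o1=np.array([v[7],v[8],0]);o2=np.array([v[9],v[10],0])
    return np.concatenate([proj('top',w(v,q)+o1,Pt)-Wt(p) for p,q in T]+[proj('wrist',w(v,q)+o2,Pw)-Ww(p) for p,q in W]+[v[7:11]/.002])
r=least_squares(f,[.52,0,.27,-.1,.052,.055,.053,0,0,0,0],loss='soft_l1',x_scale=.01);v=r.x
if __name__=='__main__':
    print(np.round(v,4),np.degrees(v[2]));print(np.round(r.fun[:20].reshape(-1,2),1).tolist());print(np.round(r.fun[20:36].reshape(-1,2),1).tolist())
    s=state();print(s['eef_pos'],s['eef_rot']);
    for x in(-.095,-.088,-.04,0):print(x,np.round(w(v,(x,0,0)),4))
E
python3 fit.py
```

```text
[ 5.341e-01 -7.800e-03  2.615e-01 -1.004e-01  4.980e-02  5.440e-02
  5.240e-02  3.000e-04 -6.000e-04 -3.000e-04  6.000e-04] 14.981459056717247
[[-1.8, 0.1], [0.3, -0.6], [0.9, -0.3], [1.5, 0.1], [-1.0, 0.7], [0.3, 0.1], [-0.0, 0.4], [-0.0, 0.4], [-0.4, -0.4], [-0.3, -0.6]]
[[-0.2, 0.4], [1.4, -0.6], [-1.5, 0.7], [0.6, 0.4], [0.5, 0.1], [-0.0, -0.3], [-0.1, -0.7], [-1.2, -0.0]]
[ 0.40751647 -0.15321925  0.07906632] [-1.27293583e-01  9.91864969e-01  1.10881170e-05  4.76994721e-04]
-0.095 [ 0.4424 -0.0323  0.    ]
-0.088 [ 0.4491 -0.0305  0.    ]
-0.04 [ 0.4955 -0.0181  0.    ]
0 [ 0.5341 -0.0078  0.    ]
```

>>> carry_out([
  [0,0,1,0,1],
  [0,0,2,0,1],
  [0,0,2,0,1],
  [0,0,0,0,1],
])

```text
time: 4.72
eef_pos: [0.4087, -0.1542, 0.1317]
eef_rot: [-0.127, 0.992, -0.0, 0.002]
ft_force: [0.4, 0.6, 0.3]
grip_width: 0.278
```

The fingers were still closing when I lifted. I'll reopen, check the bush, and grasp again.

>>> carry_out([
  [0,0,4,0,-1],
  [0,0,4,0,-1],
  [0,0,3,0,-1],
  [0,0,0,0,-1],
  [0,0,0,0,-1],
  [0,0,0,0,-1],
  [0,0,0,0,-1],
  [0,0,0,0,-1],
])

```text
time: 5.38
eef_pos: [0.4064, -0.1531, 0.2375]
eef_rot: [-0.127, 0.992, 0.0, -0.001]
ft_force: [-0.6, 0.6, 0.1]
grip_width: 0.849
```

Run:
```python
from h import *
P=camera_params('wrist');s=state();a=grab_frame('wrist')
for z,r in((.008,.031),(.09,.018)):
  for k in range(24):
    t=k*np.pi/12;p=proj('wrist',[.407+r*np.cos(t),-.1535+r*np.sin(t),z],P);cv2.circle(a,tuple(int(i) for i in p),1,(255,0,0),-1)
print(s['eef_pos'],s['grip_width'])
save(cv2.resize(a[160:290,240:400],None,fx=3,fy=3),'w1.png')
```

```text
[ 0.40644633 -0.15312544  0.23752695] 0.8490874233792906
```

View pics/w1.png

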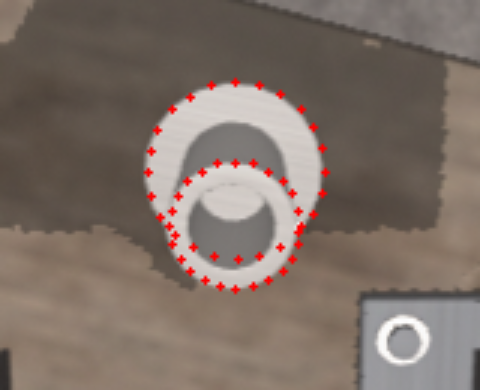

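The bush is still upright at the predicted spot: the flange and rim match the overlay. I'll go down and allow the full closing time.

>>> carry_out([
  [0,0,-4,0,-1],
  [0,0,-4,0,-1],
  [0,0,-4,0,-1],
  [0,0,-3,0,-1],
  [0,0,-1,0,-1],
  [0,0,0,0,-1],
  [0,0,0,0,1],
  [0,0,0,0,1],
])

```text
time: 6.1
eef_pos: [0.4082, -0.1538, 0.08]
eef_rot: [-0.127, 0.992, -0.0, 0.001]
ft_force: [-0.1, 0.1, -0.0]
grip_width: 0.887
```

>>> carry_out([
  [0,0,0,0,1],
  [0,0,0,0,1],
  [0,0,0,0,1],
  [0,0,0,0,1],
  [0,0,0,0,1],
  [0,0,0,0,1],
  [0,0,0,0,1],
  [0,0,0,0,1],
])

```text
time: 6.77
eef_pos: [0.4078, -0.1539, 0.0789]
eef_rot: [-0.127, 0.992, -0.0, 0.001]
ft_force: [0.6, -2.4, 2.9]
grip_width: 0.405
```

>>> carry_out([
  [0,0,0,0,1],
  [0,0,0,0,1],
  [0,0,0,0,1],
])

```text
time: 7.02
eef_pos: [0.4078, -0.1539, 0.0789]
eef_rot: [-0.127, 0.992, -0.0, 0.001]
ft_force: [1.3, -4.6, 4.7]
grip_width: 0.405
```

>>> carry_out([
  [0,0,2,0,1],
  [0,0,3,0,1],
  [1,3,0,0,1],
  [1,3,0,0,1],
  [1,3,0,0,1],
  [0.9,3.3,0,0.4,1],
  [0,0,0,0,1],
  [0,0,0,0,1],
])

```text
time: 7.68
eef_pos: [0.4451, -0.0277, 0.1277]
eef_rot: [-0.133, 0.991, 0.0, -0.002]
ft_force: [-0.6, -0.9, -3.7]
grip_width: 0.404
```

```bash
cat > ov.py <<'E'
from h import *
from fit import w,v
import sys
s=state();print(s['eef_pos'],s['eef_rot'],s['ft_force'],s['grip_width'])
Q=camera_params('scene');a=grab_frame('scene');n=sys.argv[1];zb=float(sys.argv[2]);e=s['eef_pos']
S=4;x0,y0=220,200
b=cv2.resize(a[y0:y0+150,x0:x0+180],None,fx=S,fy=S,interpolation=cv2.INTER_CUBIC)
def dot(X,c):
    p=proj('scene',X,Q);cv2.circle(b,tuple(int(i) for i in ((p-[x0-.5,y0-.5])*S)),2,c,-1)
for k in range(24):
    t=k*np.pi/12;dot([e[0]+.031*np.cos(t),e[1]+.031*np.sin(t),zb+.008],(255,0,0));dot([e[0]+.018*np.cos(t),e[1]+.018*np.sin(t),zb+.09],(255,0,0))
for q in[(-.115,.065,.01),(-.115,-.065,.01),(.065,-.065,.03),(.065,.065,.03),(-.051,-.065,.03)]:dot(w(v,q),(0,255,0))
for x in np.arange(-.04,-.0,.005):
    for y in(-.02,.02):dot(w(v,(x,y,.03)),(0,0,255))
save(b,n)
f=np.array(e)-w(v,(0,0,0));c,s_=np.cos(v[2]),np.sin(v[2]);print('fixture xy of tcp',c*f[0]+s_*f[1],-s_*f[0]+c*f[1])
E
python3 ov.py s1.png 0.05
```

```text
[ 0.44514711 -0.02769155  0.12773459] [-1.33258218e-01  9.91079972e-01  4.78845374e-04 -1.58350026e-03] [-0.58500497 -0.90557833 -3.73523386] 0.40408138293646534
fixture xy of tcp -0.0911196806378843 0.0037715514020165257
```

View pics/s1.png

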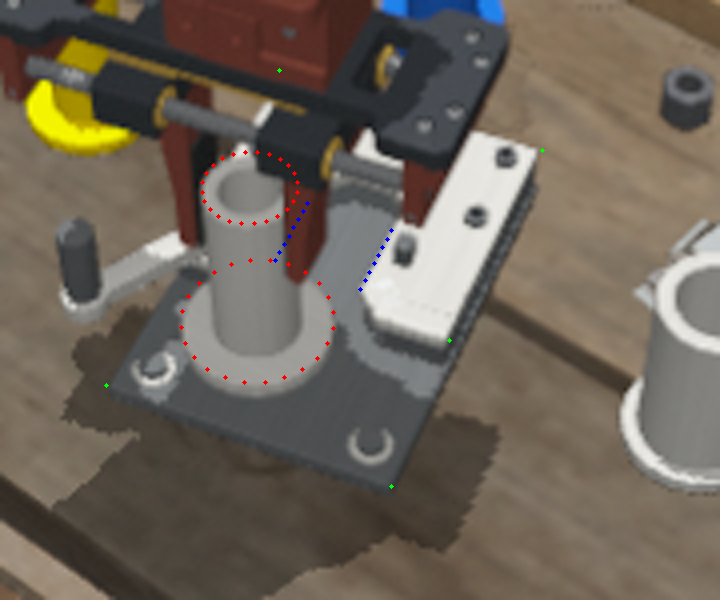

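>>> carry_out([
  [0,0,0,0,1],
  [0,0,0,0,1],
  [0,0,0,0,1],
])

```text
time: 7.98
eef_pos: [0.4457, -0.0313, 0.1285]
eef_rot: [-0.13, 0.992, 0.0, -0.0]
ft_force: [0.0, 0.6, -4.6]
grip_width: 0.402
```

>>> carry_out([
  [0.1,0,-1.5,0,1],
  [0,0,-1.3,0,1],
  [0,0,-0.7,0,1],
  [0,0,-0.3,0,1],
  [0,0,0,0,1],
  [0,0,0,0,1],
  [0,0,0,0,1],
  [0,0,0,0,1],
])

```text
time: 8.65
eef_pos: [0.4476, -0.0303, 0.0911]
eef_rot: [-0.131, 0.991, 0.0, 0.0]
ft_force: [-0.2, -0.1, -4.1]
grip_width: 0.403
```

```bash
python3 ov.py s2.png 0.012
```

```text
[ 0.4475951  -0.03030601  0.09114651] [-1.30652745e-01  9.91428078e-01  7.41934919e-05  4.69313981e-04] [-0.21765315 -0.14662302 -4.14323752] 0.40259693015104636
fixture xy of tcp -0.08943075509584236 0.0006131413924316403
```

View pics/s2.png

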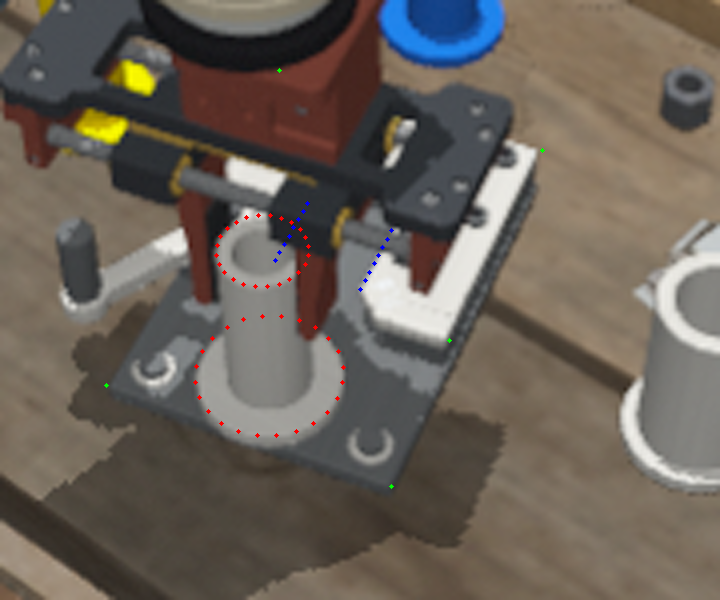

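>>> carry_out([
  [0.8,0.2,0,0,1],
  [0.8,0.2,0,0,1],
  [0.8,0.2,0,0,1],
  [0.8,0.2,0,0,1],
  [0.8,0.2,0,0,1],
  [0,0,0,0,1],
  [0,0,0,0,1],
  [0,0,0,0,1],
])

```text
time: 9.37
eef_pos: [0.4867, -0.0205, 0.0904]
eef_rot: [-0.131, 0.991, -0.0, -0.001]
ft_force: [-0.5, -0.5, -3.8]
grip_width: 0.407
```

>>> carry_out([
  [0.7,0.19,0,0,1],
  [0.7,0.19,0,0,1],
  [0.7,0.19,0,0,1],
  [0.7,0.18,0,0,1],
  [0,0,0,0,1],
  [0,0,0,0,1],
  [0,0,0,0,1],
])

```text
time: 9.95
eef_pos: [0.5149, -0.0129, 0.0905]
eef_rot: [-0.131, 0.991, -0.0, -0.0]
ft_force: [-0.2, -0.0, -3.4]
grip_width: 0.409
```

>>> carry_out([
  [0.5,0.13,0,0,1],
  [0.5,0.13,0,0,1],
  [0.5,0.13,0,0,1],
  [0.4,0.12,0,0,1],
  [0,0,0,0,1],
  [0,0,0,0,1],
  [0,0,0,0,1],
])

```text
time: 10.53
eef_pos: [0.534, -0.0078, 0.0905]
eef_rot: [-0.131, 0.991, -0.0, -0.0]
ft_force: [0.2, 0.4, -4.5]
grip_width: 0.402
```

>>> carry_out([
  [0.1,0.03,0,0,1],
  [0,0,0,0,1],
  [0,0,0,0,1],
])

```text
time: 10.78
eef_pos: [0.5352, -0.0074, 0.0907]
eef_rot: [-0.131, 0.991, 0.0, 0.0]
ft_force: [-0.5, 0.4, -4.6]
grip_width: 0.404
```

>>> carry_out([
  [0.1,0.03,0,0,1],
  [0,0,0,0,1],
  [0,0,0,0,1],
])

```text
time: 11.03
eef_pos: [0.5363, -0.0071, 0.0907]
eef_rot: [-0.131, 0.991, 0.0, 0.0]
ft_force: [0.2, -0.2, -4.1]
grip_width: 0.406
```

>>> carry_out([
  [0.1,0.03,0,0,1],
  [0,0,0,0,1],
  [0,0,0,0,1],
])

```text
time: 11.28
eef_pos: [0.5371, -0.0068, 0.0906]
eef_rot: [-0.131, 0.991, 0.0, -0.0]
ft_force: [-1.0, -0.9, -3.1]
grip_width: 0.407
```

>>> carry_out([
  [0.1,0.03,0,0,1],
  [0,0,0,0,1],
  [0,0,0,0,1],
])

```text
time: 11.53
eef_pos: [0.5375, -0.0067, 0.0905]
eef_rot: [-0.131, 0.991, 0.0, -0.001]
ft_force: [-3.2, -2.2, -1.2]
grip_width: 0.407
```

Contact at the closed end. I'll back off 2 mm, lower to the base and release.

>>> carry_out([
  [-0.2,-0.05,0,0,1],
  [0,0,-0.1,0,1],
  [0,0,-0.1,0,1],
  [0,0,0,0,1],
  [0,0,0,0,1],
  [0,0,0,0,1],
])

```text
time: 12.03
eef_pos: [0.5368, -0.0069, 0.0889]
eef_rot: [-0.131, 0.991, 0.0, 0.001]
ft_force: [-0.3, 1.3, 0.3]
grip_width: 0.405
```

>>> carry_out([
  [0,0,0,0,-0.2],
  [0,0,0,0,-0.2],
  [0,0,0,0,-0.2],
  [0,0,0,0,-0.2],
  [0,0,0,0,-0.2],
  [0,0,0,0,-0.2],
])

```text
time: 12.53
eef_pos: [0.5363, -0.007, 0.0887]
eef_rot: [-0.131, 0.991, 0.0, 0.0]
ft_force: [-0.3, -0.2, 0.5]
grip_width: 0.6
```

>>> carry_out([
  [0,0,2,0,-0.2],
  [0,0,3,0,-0.2],
  [0,0,3,0,-0.2],
  [-2.5,1,1,0,-0.2],
  [-4,1,0,0,-0.2],
  [-4,1,0,0,-0.2],
  [0,0,0,0,-0.2],
  [0,0,0,0,-0.2],
])

```text
time: 13.2
eef_pos: [0.4294, 0.0241, 0.1788]
eef_rot: [-0.132, 0.991, 0.001, -0.0]
ft_force: [0.5, -0.4, -0.2]
grip_width: 0.596
```

Run:
```python
from h import *
from fit import w,v
s=state();print(s['eef_pos'],s['grip_width'])
a=grab_frame('top')
P=camera_params('top')
for k in range(24):
    t=k*np.pi/12;q=w(v,(.002,0,0))
    for r,z in((.018,.1),):
        p=proj('top',[q[0]+r*np.cos(t),q[1]+r*np.sin(t),z],P);
        cv2.circle(a,tuple(int(round(i)) for i in p),0,(255,0,0),-1)
save(np.vstack([cv2.resize(a[200:330,235:365],None,fx=4,fy=4,interpolation=cv2.INTER_NEAREST)]),'t2.png')
for c in('top',):
  for m in masks_of('keeper_post',c)[:2]:
    p=at(c,m['at'],.06);print(m['p'],m['at'],p)
print(w(v,(-.032,.045,.08)), w(v,(-.032,-.028,.08)))
```

```text
[0.42942549 0.02413683 0.17881521] 0.596241781986283
[0.49159946 0.02741834 0.08      ] [ 0.51047044 -0.04310036  0.08      ]
```

View pics/t2.png

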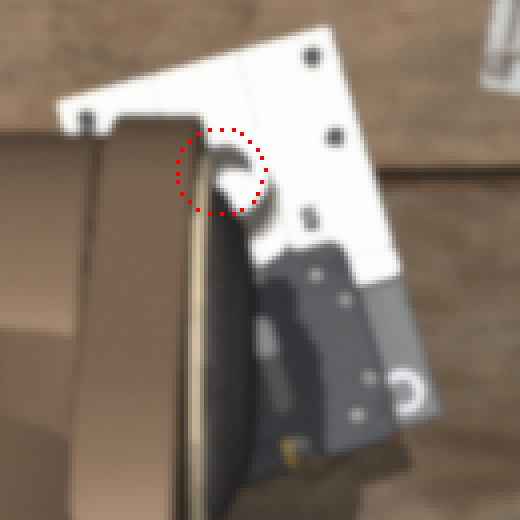

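>>> carry_out([
  [-1.2,2.1,0,0,-0.2],
  [0,0,-3,0,-0.2],
  [0,0,-3,0,-0.2],
  [0,0,-2.7,0,-0.2],
  [0,0,-2,0,-0.2],
  [0,0,0,0,-0.2],
  [0,0,0,0,-0.2],
])

```text
time: 13.88
eef_pos: [0.4197, 0.0428, 0.071]
eef_rot: [-0.13, 0.992, -0.001, -0.001]
ft_force: [0.1, 0.1, -0.4]
grip_width: 0.597
```

>>> carry_out([
  [0,0,0,0,1],
  [0,0,0,0,1],
  [0,0,0,0,1],
  [0,0,0,0,1],
  [0,0,0,0,1],
  [0,0,0,0,1],
  [0,0,0,0,1],
  [0,0,0,0,1],
])

```text
time: 14.55
eef_pos: [0.4189, 0.0445, 0.0719]
eef_rot: [-0.131, 0.991, 0.0, -0.0]
ft_force: [-2.3, 2.1, 6.2]
grip_width: 0.174
```

Run:
```python
from h import *
from fit import w,v
s=state();e=np.array(s['eef_pos']);print(e,s['grip_width'],s['ft_force'])
piv=w(v,(-.032,.045,0))[:2]
off=.004*np.array([np.cos(v[2]),np.sin(v[2])])
pp=e[:2]+off-piv;print('r',np.hypot(*pp))
a0=np.arctan2(pp[1],pp[0])%(2*np.pi);a1=v[2]-np.pi/2+2*np.pi
th=a1-a0;print('theta',th)
prev=e[:2]
for t in np.linspace(th,0,17)[1:]:
    a=a1-t;q=piv+.073*np.array([np.cos(a),np.sin(a)])-off;print(round(t,2),np.round((q-prev)*100,2),np.round(q,4));prev=q
```

```text
[0.4188773  0.0444618  0.07187953] 0.17448188594506125 [-2.27354035  2.14893198  6.2120661 ]
r 0.07119155352607522
theta 2.0890106508947848
1.96 [-0.36 -0.89] [0.4153 0.0356]
1.83 [-0.06 -0.95] [0.4147 0.0261]
1.7 [ 0.07 -0.95] [0.4154 0.0166]
1.57 [ 0.19 -0.93] [0.4173 0.0072]
1.44 [ 0.31 -0.9 ] [ 0.4204 -0.0018]
1.31 [ 0.42 -0.85] [ 0.4246 -0.0103]
1.18 [ 0.53 -0.79] [ 0.4299 -0.0182]
1.04 [ 0.63 -0.71] [ 0.4362 -0.0254]
0.91 [ 0.72 -0.63] [ 0.4434 -0.0316]
0.78 [ 0.79 -0.53] [ 0.4513 -0.0369]
0.65 [ 0.85 -0.42] [ 0.4599 -0.0411]
0.52 [ 0.9  -0.31] [ 0.4689 -0.0441]
0.39 [ 0.93 -0.19] [ 0.4783 -0.046 ]
0.26 [ 0.95 -0.06] [ 0.4878 -0.0466]
0.13 [0.95 0.06] [ 0.4973 -0.046 ]
0.0 [0.93 0.19] [ 0.5066 -0.0441]
```

>>> carry_out([
  [-0.2,-0.9,0,0,1],
  [-0.05,-0.95,0,0,1],
  [0.07,-0.95,0,0,1],
  [0.19,-0.93,0,0,1],
  [0,0,0,0,1],
  [0,0,0,0,1],
])

```text
time: 15.05
eef_pos: [0.4175, 0.0061, 0.0716]
eef_rot: [-0.13, 0.991, 0.0, -0.002]
ft_force: [-7.7, -1.7, 12.2]
grip_width: 0.174
```

>>> carry_out([
  [0.31,-0.9,0,0,1],
  [0.42,-0.85,0,0,1],
  [0.53,-0.79,0,0,1],
  [0.63,-0.71,0,0,1],
  [0,0,0,0,1],
  [0,0,0,0,1],
])

```text
time: 15.55
eef_pos: [0.4383, -0.0263, 0.0718]
eef_rot: [-0.13, 0.991, -0.0, 0.0]
ft_force: [-1.2, -1.5, 6.2]
grip_width: 0.177
```

>>> carry_out([
  [0.72,-0.63,0,0,1],
  [0.79,-0.53,0,0,1],
  [0.85,-0.42,0,0,1],
  [0.9,-0.31,0,0,1],
  [0,0,0,0,1],
  [0,0,0,0,1],
])

```text
time: 16.05
eef_pos: [0.4713, -0.0441, 0.0719]
eef_rot: [-0.131, 0.991, 0.0, 0.0]
ft_force: [-1.3, 1.9, 5.4]
grip_width: 0.175
```

>>> carry_out([
  [0.93,-0.19,0,0,1],
  [0.95,-0.06,0,0,1],
  [0,0,0,0,1],
  [0,0,0,0,1],
])

```text
time: 16.38
eef_pos: [0.4898, -0.046, 0.0719]
eef_rot: [-0.131, 0.991, 0.0, 0.0]
ft_force: [-2.3, 3.3, 6.5]
grip_width: 0.174
```

>>> carry_out([
  [0.8,0.05,0,0,1],
  [0.6,0.1,0,0,1],
  [0,0,0,0,1],
  [0,0,0,0,1],
])

```text
time: 16.72
eef_pos: [0.5037, -0.0445, 0.0719]
eef_rot: [-0.131, 0.991, 0.0, 0.0]
ft_force: [-2.3, 4.0, 6.4]
grip_width: 0.177
```

>>> carry_out([
  [0.2,0.05,0,0,1],
  [0,0,0,0,1],
  [0,0,0,0,1],
])

```text
time: 16.97
eef_pos: [0.505, -0.0443, 0.0719]
eef_rot: [-0.131, 0.991, 0.0, -0.0]
ft_force: [-3.5, 2.4, 8.1]
grip_width: 0.176
```

>>> carry_out([
  [0.2,0.05,0,0,1],
  [0,0,0,0,1],
  [0,0,0,0,1],
])

```text
time: 17.22
eef_pos: [0.5069, -0.0439, 0.0719]
eef_rot: [-0.131, 0.991, 0.0, -0.0]
ft_force: [-3.9, 2.5, 9.4]
grip_width: 0.177
```

>>> carry_out([
  [0.2,0.05,0,0,1],
  [0,0,0,0,1],
  [0,0,0,0,1],
])

```text
time: 17.47
eef_pos: [0.5088, -0.0434, 0.0719]
eef_rot: [-0.131, 0.991, 0.0, -0.0]
ft_force: [-3.5, 2.3, 8.2]
grip_width: 0.175
```

>>> carry_out([
  [0.2,0.05,0,0,1],
  [0,0,0,0,1],
  [0,0,0,0,1],
])

```text
time: 17.72
eef_pos: [0.51, -0.0431, 0.0718]
eef_rot: [-0.131, 0.991, 0.001, -0.001]
ft_force: [-7.2, 1.4, 12.5]
grip_width: 0.179
```

```bash
sed -i 's/x0,y0=220,200/x0,y0=230,180/' ov.py; python3 ov.py s3.png 0.01
```

```text
[ 0.51002119 -0.0430551   0.07181781] [-1.30846073e-01  9.91401776e-01  6.51516927e-04 -1.18258900e-03] [-7.18657636  1.43259471 12.508025  ] 0.1789180087752945
fixture xy of tcp -0.03242227855255411 -0.02784014493860808
```

View pics/s3.png

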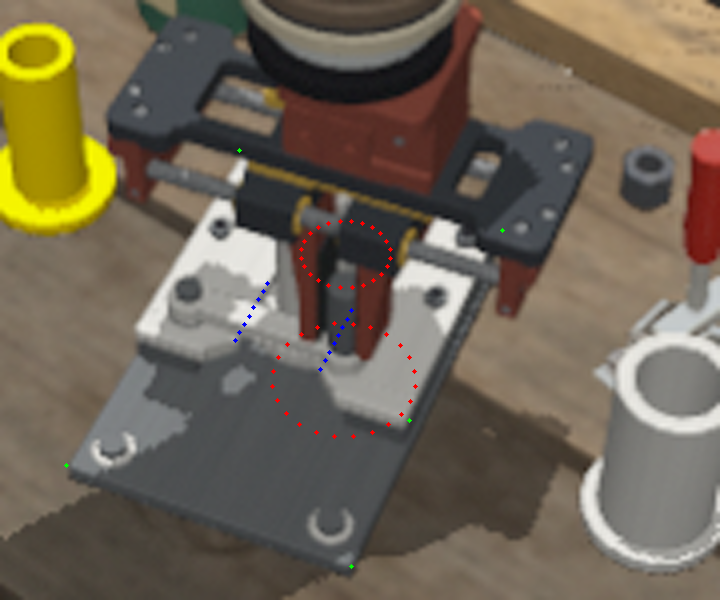

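>>> carry_out([
  [0.15,0.04,0,0,1],
  [0,0,0,0,1],
  [0,0,0,0,1],
])

```text
time: 18.02
eef_pos: [0.5101, -0.043, 0.0717]
eef_rot: [-0.131, 0.991, 0.001, -0.002]
ft_force: [-11.2, 0.2, 17.3]
grip_width: 0.171
```

At the stop: there is no further motion and the force is climbing. I'll ease off, open a little and retreat.

>>> carry_out([
  [-0.15,-0.04,0,0,0.4],
  [0,0,0,0,0.4],
  [0,0,0,0,0.4],
  [0,0,0,0,0.4],
  [0,0,0,0,0.4],
])

```text
time: 18.43
eef_pos: [0.5118, -0.0436, 0.0716]
eef_rot: [-0.131, 0.991, -0.0, 0.0]
ft_force: [0.3, 0.4, -0.3]
grip_width: 0.299
```

>>> carry_out([
  [0,0,2,0,0.4],
  [0,0,3,0,0.4],
  [0,0,3,0,0.4],
  [0,0,3,0,0.4],
  [-3,-3,1,0,0.4],
  [-3,-3,0,0,0.4],
  [-3,-3,0,0,0.4],
  [0,-4,0,0,0.4],
])

```text
time: 19.1
eef_pos: [0.4188, -0.1705, 0.1909]
eef_rot: [-0.131, 0.991, 0.002, -0.001]
ft_force: [1.3, -0.4, 0.2]
grip_width: 0.301
```

>>> carry_out([
  [0,-3,0,0,0.4],
  [0,0,0,0,0.4],
  [0,0,0,0,0.4],
  [0,0,0,0,0.4],
])

```text
time: 19.43
eef_pos: [0.424, -0.2008, 0.191]
eef_rot: [-0.131, 0.991, 0.0, -0.0]
ft_force: [0.1, 1.3, -0.1]
grip_width: 0.295
```

Run:
```python
from h import *
from fit import w,v
s=state();print(s['eef_pos'],s['ft_force'],s['time'])
out=[]
for c,(x0,y0) in(('top',(240,195)),('scene',(225,190))):
    P=camera_params(c);a=grab_frame(c);b=cv2.resize(a[y0:y0+140,x0:x0+130],None,fx=3,fy=3,interpolation=cv2.INTER_CUBIC)
    def ring(q,r,col):
        for k in range(16):
            t=k*np.pi/8;p=proj(c,w(v,q)+[r*np.cos(t),r*np.sin(t),0],P);cv2.circle(b,tuple(int(i) for i in (p-[x0-.5,y0-.5])*3),1,col,-1)
    ring((.001,0,.1),.018,(255,0,0));ring((-.032,-.028,.081),.008,(0,0,255));out.append(b)
    for m in masks_of('keeper_post',c)[:1]:print(c,m['p'],m['at'])
save(np.hstack(out),'end.png')
```

```text
[ 0.42400405 -0.20084018  0.19099089] [ 0.10477872  1.29441887 -0.05685832] 19.4333
top 0.73 [293.1, 269.2]
scene 0.75 [295.2, 259.9]
```

View pics/end.png

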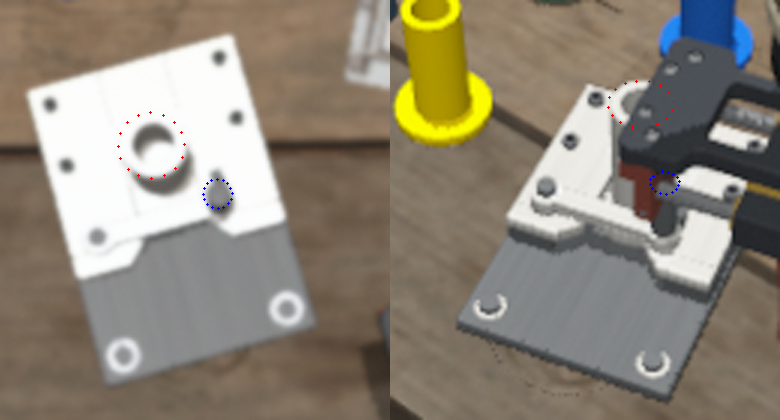

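```bash
python3 -c "
from bench import *
print(hand_in())"
```

```text
the job is handed in; nothing more can be done
None
```

The slim bush is home in the fixture and the keeper is shut across the slot mouth. I handed the job in at about 19.5 s of the 58 s allowed.

**Bush:** I slid it in with the keeper still open until it met the closed end of the slot. Then I backed off the command by about 2 mm, lowered it onto the base and released it. In the last top picture the barrel's rim matches the predicted home outline to about a millimetre or two.

**Keeper:** I pinched the post and swung the bar round until it stopped moving and the force climbed to about 20 N. In the last top picture the post sits on its predicted shut position. After I let go, the wrist force was back to about 1 N, so the gripper was clear.

**What went wrong or disagreed:**
- **First grasp:** I lifted before the fingers had finished closing, so they closed on nothing. The bush had not moved, and the second grasp held.
- **Closed end:** contact came about 3 mm past the seat I had estimated from the cameras, where 2 mm was expected. That is within the calibration error.
- **Last scene picture:** the gripper partly hides the bush and the post there, so the final check of both rests mainly on the top picture.
- **Bystanders:** I did not measure the wide bush, oil can, nut or C-clamp again at the end. I felt no unexpected contact.

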